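Pin the tiered serving stand together

ROBOT

A 6-joint arm with a two-finger parallel gripper is mounted at the origin on the work surface. World frame = base frame: x ahead of the robot, y to its left, z up, the work surface at z = 0. Lengths are in m, angles in rad, forces in N, time in s.
With the tool pointing down it reaches from about 0.325 to 0.85 m from the base axis. Payload 4.4 kg.
Tool frame: the origin (TCP) lies at the very end of the fingers, on their centre line; the grasp point (between the pads) lies 19 mm behind it; z points along the fingers, y is the line along which they close (so a half turn about z gives the same grasp; the last joint's range is limited). The gripper opens to 94 mm and grips with 3 to 60 N. Pads are 16 mm wide; open, the fingers measure 119 mm over their backs; the gripper's body (75 mm by 177 mm) begins 78 mm behind the grasp point.
Start: joints at [1.048, 0.207, 1.542, -0, 1.393, -0.15], TCP at [0.209, 0.536, 0.205] pointing down, gripper open.
Joint ranges: [-2.73, 2.73], [-0.86, 2.22], [0.23, 2.46], [-1.11, 4.25], [0.08, 2.63], [-2.82, 2.82]. Speed limits (rad/s): [2.79, 2.79, 3.14, 3.14, 3.14, 3.14].

INTERFACE

Orientations are given as a rotation vector (axis times angle).
In Python, from bench import robot, vision, finder gives the robot as it stands.
- The arm moves only by the tool send_rows, never from a script. Its arguments are lists of equal length, an entry for each row: "delta_pos": the shift along the tool's x, y, z in m, a list of three; "dr": the turn, a rotation vector about the tool's x, y, z in degrees, a list of three. A call has 1 to 8 rows; each row shifts and turns the commanded pose from where the row before left it, along the tool's axes as they then stand; what a row does not reach is not made up. A row lasts 1/10 s, in which the tool goes at most 50 mm and 8.59 degrees, less where a joint would pass 70% of its speed; a pose out of reach is approached as far as the arm can. A call with a gripper value outside its range is refused whole. "claw" is the finger opening in m, from 0 to 0.094, set as the call begins (left out, the last holds). The fingers move at their own pace and stop on an object; the grip force is fixed at half the most. Time passes only in rows, so rows that do not move let the fingers close. It gives the time, the measured TCP pose, the force, the opening and the grip force at its end, in the units of the state.
- robot.get_obs(): the state, without advancing time (a new reading comes with each control period).
- vision.camera(name): name is "scene" or "side" or "wrist"; returns (picture, depth): 400x640x3 uint8, red, green, blue; 400x640 float32, m along the optical axis (not along the pixel's ray), 0 where there is no reading.
- vision.calibration(name): a dict with "fx", "fy", "cx", "cy" (pixels), "xyz" and "attitude" of the camera in the world. Camera axes: x right, y down, z forward; pixel columns grow to the right and rows downward; lengths in m; the calibration is good to about 2 mm. A picture is of the moment at which its call begins: read the wrist's pose just before it. calibration takes no time and is no camera call; for the wrist camera it gives the pose at the moment of the call.
- robot.close_job(): hands the job in; it is judged then, once.
Trained networks look in the newest picture that a camera, given by its name, has taken for a name from the list of things; names that differ only in an ending like _2 or _b are one class to them, and where a whole thing is asked for, a point or a joint stands for the part that bears it (a point fixed in the world has none). Each returns a list of dicts, best first, with "conf" (0 to 1); they miss things now and then, are a little off and sometimes report something else, mostly with a low value. They report only what shows in the picture. A call takes as long as a camera call. They do not tell look-alikes from the thing itself.
- finder.spot_in(camera, target): "rect" ([centre column, centre row, width, height] in pixels, round what is visible of it).
- finder.pinpoint(camera, target): "uv" ([column, row] in pixels: a listed point, or the origin of a listed thing).
The state is a dict: "time": time; "joint_pos": joint angles; "qvel": joint speeds; "tau": joint torques, N m; "position": TCP position; "orientation": TCP orientation; "ft_force": force on the tool from outside, world axes, zero at the start; "ft_torque": the same for the moment, N m; "gripper_width": finger opening in m; "finger_force": force on a finger pad.
Only numpy, scipy, OpenCV 4.12 (cv2) and the standard library are available. Lean on these libraries where they do the work, as an engineer would, in place of code of your own. Each camera call takes 0.05 s, during which the arm holds its last target. There are 200 camera calls.

TASK

Put the serving stand together: set the blue dish with the white sleeve level on top of the stand's wooden column so that its hole lies over the column's hole and let go of it, then thread the steel rod with the brass knob down through the dish, the column and the bottom plate until its brass collar rests on the dish's sleeve. Leave the wooden muddler in its holder.

Things in the scene. Friction and masses are not known exactly. Their poses are not given: they have to be found in the camera images.
- stand: Fixed stand: round blue bottom plate, 200 mm across, rim 26 mm high; brown wooden column, 52 mm thick, ending 70 mm above the counter in a flat flange 72 mm across. One upright hole, 34 mm across, runs down its middle through flange, column and plate to the counter. Origin: on the hole's axis at counter height; z up.
- dish: Loose blue dish, 170 mm across, 0.3 kg, lying upright on the counter. Flat underside, floor 6 mm thick and flat to 64 mm from the centre, rim 15 mm high. White round sleeve in the middle to grip from above: 48 mm across, top 34 mm above the underside. 34 mm hole through sleeve and floor. Origin: centre of the underside; z up. (The plain blue bowl is a bystander.)
- rod: Loose rod, 0.2 kg: 95 mm of steel rod 14 mm thick, tip tapered, then a brass collar 54 mm across, 6 mm thick, then a brass knob to grip, 24 mm across, 45 mm high. Stands upright in a fixed round white holder 64 mm across, 60 mm high, tip 5 mm above the counter. Origin: centre of the lower tip; z along the rod to the knob (its middle at z = 123 mm). Fully home, the tip is 9 mm above the counter.
- muddler: Bystander: dark brown wooden muddler, a plain round stick 24 mm thick, 163 mm long, no collar, upright in a second holder like the rod's. Origin: centre of its lower end; z up along it. The two holders swap places.
There are look-alikes about, which are no part of the job. What is meant by the rod is not pink or purple, and is the smaller of those in its own colour.

How it is judged:
On the way:
1. the dish stands level on the column, hole over hole (within 20 mm), and is let go (horizontal distance between dish and stand below 0.02 m and z of dish in the frame of stand between 0.06 and 0.08 m and angle between dish's own z axis and vertical below 0.17 rad and contact force between the fingers and dish below 0.3 N), for 0.2 s.
At the end, for the whole second after the job is handed in: The dish lies level (within 10 degrees) on the column, its centre within 20 mm of the column's axis, and the rod stands upright (within 10 degrees) through dish, column and bottom plate, its tip less than 20 mm above the counter; both are let go and at rest (all of step 1 and horizontal distance between rod and stand below 0.02 m and z of rod in the frame of stand between -0.005 and 0.02 m and angle between rod's own z axis and vertical below 0.17 rad and linear speed of each of dish, rod below 0.03 m/s); the robot touches nothing.
It fails at once if the muddler is taken out of its holder or knocked aside (moved by more than 30 mm) (distance of muddler from where it was at the start of the episode above 0.03 m).
It also fails if it takes over 67 s, if anything falls off the work surface, if the arm or the gripper's body presses on something with over 40 N, if the wrist force passes 120 N, or if a joint passes its speed limit or range.

## Working session

There is one attempt and no reset: what is moved stays moved. The work goes in short steps, Python scripts to look and compute and a tool call to move; the robot and the scene stay as the last step left them, time stands still between calls to the robot, and variables do not carry over. Pictures are saved under pics/ and viewed, at most 10 in all, crops included, and the job is handed in when it is done.

Besides the shell and the picture viewer there is one more tool, called after ">>>" by a JSON object that holds its "name" and its "arguments", one argument or row to a line. send_rows: Moves the arm, as the interface text tells. Its arguments: {"type":"object","properties":{"delta_pos":{"type":"array"},"dr":{"type":"array"},"claw":{"type":"number"}},"required":["delta_pos","dr"]}

```bash
mkdir -p pics; ls
cat > h.py <<'E'
import numpy as np, cv2
from scipy.spatial.transform import Rotation as R
from bench import robot, vision, finder
def cal(n):
    c=vision.calibration(n); a=np.array(c["attitude"],float)
    M=R.from_rotvec(a).as_matrix() if a.shape==(3,) else (a if a.shape==(3,3) else R.from_quat(a).as_matrix())
    return c,M,np.array(c["xyz"])
def px2w(n,u,v,d=None,z=None,C=None):
    c,M,t=C or cal(n)
    r=M@np.array([(u-c["cx"])/c["fx"],(v-c["cy"])/c["fy"],1.])
    return t+r*(d if z is None else (z-t[2])/r[2])
def cloud(n,D,C=None):
    c,M,t=C or cal(n)
    v,u=np.mgrid[:D.shape[0],:D.shape[1]]
    P=np.stack([(u-c["cx"])/c["fx"]*D,(v-c["cy"])/c["fy"]*D,D],-1)
    return P@M.T+t
E
python3 - <<'E'
from h import *
print(robot.get_obs())
for n in("scene","side"):
    print(n,vision.calibration(n))
    I,D=vision.camera(n); cv2.imwrite(f"pics/{n}0.png",I[...,::-1]); np.save(n+"0.npy",D);np.save(n+"I0.npy",I)
    for t in("stand","dish","rod","muddler"):
        for q in finder.pinpoint(n,t): print(n,t,q)
        for q in finder.spot_in(n,t):print('  box',q)
E
```

```text
pics
{'time': 0.0, 'joint_pos': array([ 1.04750770e+00,  2.07438620e-01,  1.54291628e+00, -1.78388674e-05,
        1.39353409e+00, -1.50507503e-01]), 'qvel': array([ 1.09149860e-03,  4.06409579e-04, -2.97180755e-06,  3.02178172e-04,
       -1.72394669e-03, -4.61068731e-04]), 'tau': array([ 8.45849172e-04, -3.70897114e+01, -2.81410539e+01,  6.98402734e-02,
        3.62289534e-02, -1.90264345e-04]), 'position': array([0.209031  , 0.53479242, 0.20429814]), 'orientation': array([-0.58203573, -3.08644818,  0.00341261]), 'ft_force': array([ 0.23376088,  0.29570711, -0.47602032]), 'ft_torque': array([-0.01766264, -0.0308856 ,  0.02448919]), 'finger_force': 0.0, 'gripper_width': 0.09407101162958838}
scene {'fx': 488.6368621147281, 'fy': 488.6368621147281, 'cx': 318.56769136076304, 'cy': 191.64820907302297, 'xyz': array([0.7503296 , 0.40206081, 0.85947415]), 'attitude': array([-0.69198559, -2.83053681,  0.75093886])}
scene stand {'uv': [400.3, 332.1], 'conf': 0.62}
  box {'rect': [403.6, 333.6, 112.9, 116.0], 'conf': 0.83}
scene dish {'uv': [267.6, 110.3], 'conf': 0.9}
  box {'rect': [263.6, 
[... 661 characters left out ...]
 'xyz': array([0.15946063, 0.40197231, 0.46630048]), 'attitude': array([-0.95045183,  2.38191878, -1.149819  ])}
side stand {'uv': [203.7, 304.1], 'conf': 0.71}
  box {'rect': [197.8, 301.8, 143.6, 115.5], 'conf': 0.57}
side dish {'uv': [412.7, 155.1], 'conf': 0.98}
  box {'rect': [419.9, 151.9, 62.9, 31.9], 'conf': 0.82}
side rod {'uv': [406.4, 241.9], 'conf': 0.61}
side rod {'uv': [279.3, 217.6], 'conf': 0.59}
  box {'rect': [272.1, 175.2, 39.6, 95.9], 'conf': 0.95}
  box {'rect': [379.1, 166.5, 28.2, 66.4], 'conf': 0.94}
  box {'rect': [417.0, 186.2, 50.6, 102.7], 'conf': 0.9}
  box {'rect': [342.6, 171.7, 29.5, 53.4], 'conf': 0.61}
  box {'rect': [300.1, 139.2, 15.2, 50.5], 'conf': 0.98}
```

View pics/scene0.png

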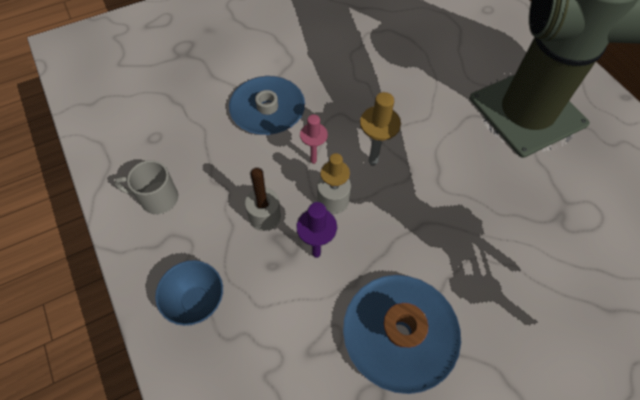

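View pics/side0.png

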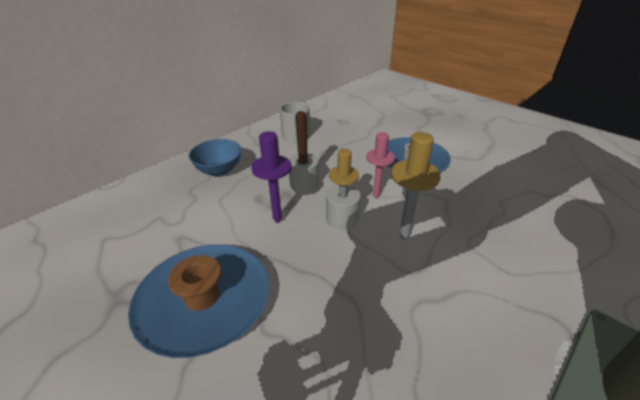

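Four could be taken for the rod, in scene pixels: large brass (380,125), small brass in the white holder (335,175), pink (314,135) and purple (316,225). By colour and size it is the small brass one in the holder at (335,175). The dish is at (266,103), the plain bowl at (188,292), the stand at (403,333) and the muddler at (261,195).

Run:
```python
from h import *
I=np.load("sceneI0.npy")
cv2.imwrite("pics/crop.png",cv2.resize(I[70:270,220:420,::-1],(600,600),interpolation=cv2.INTER_CUBIC))
def fit(p): # circle
    A=np.c_[2*p[:,:2],np.ones(len(p))];s=np.linalg.lstsq(A,(p[:,:2]**2).sum(1),rcond=None)[0]
    return s[:2].round(4),round(float(np.sqrt(s[2]+s[0]**2+s[1]**2)),4)
for n in("scene","side"):
    I=np.load(n+"I0.npy");P=cloud(n,np.load(n+"0.npy"))
    H=cv2.cvtColor(I,cv2.COLOR_RGB2HSV).astype(int)
    h,s,v=H[...,0],H[...,1],H[...,2]
    for nm,m in dict(blue=(h>95)&(h<118)&(s>90),brass=(h>14)&(h<28)&(s>130),wood=(h>5)&(h<15)&(s>90),pink=(h>160)&(s>80),purple=(h>125)&(h<150)&(s>100)).items():
        k,L,S,_=cv2.connectedComponentsWithStats(m.astype(np.uint8))
        for i in range(1,k):
            if S[i,4]<60: continue
            p=P[L==i]; p=p[(np.linalg.norm(p-vision.calibration(n)["xyz"],axis=1)>.1)&(p[:,2]>-.02)&(np.abs(p[:,1])<1)]
            if len(p)<40: continue
            mn,mx=np.percentile(p,2,0),np.percentile(p,98,0)
            print(n,nm,S[i,:2],S[i,4],"mid",((mn+mx)/2).round(3),"size",(mx-mn).round(3),"zmax",mx[2].round(3))
```

```text
scene blue [229  77] 2832 mid [ 0.516 -0.277  0.01 ] size [0.15  0.147 0.013] zmax 0.016
scene blue [156 261] 3271 mid [0.816 0.062 0.027] size [0.1   0.096 0.047] zmax 0.051
scene blue [344 275] 8927 mid [0.522 0.287 0.021] size [0.178 0.179 0.012] zmax 0.027
scene brass [360  93] 1248 mid [ 0.385 -0.037  0.174] size [0.063 0.064 0.068] zmax 0.208
scene brass [321 154] 611 mid [0.498 0.002 0.128] size [0.046 0.042 0.049] zmax 0.152
scene wood [251 169] 379 mid [ 0.636 -0.026  0.113] size [0.016 0.013 0.11 ] zmax 0.168
scene wood [384 304] 1349 mid [0.523 0.287 0.051] size [0.064 0.064 0.042] zmax 0.073
scene pink [300 115] 690 mid [ 0.491 -0.097  0.08 ] size [0.047 0.044 0.133] zmax 0.147
scene purple [297 202] 1319 mid [0.583 0.093 0.111] size [0.059 0.054 0.154] zmax 0.188
side blue [388 138] 260 mid [ 0.562 -0.285  0.01 ] size [0.056 0.087 0.009] zmax 0.015
side blue [190 140] 1325 mid [0.813 0.068 0.03 ] size [0.106 0.102 0.042] zmax 0.051
side blue [430 144] 330 mid [ 0.468 -0.308  0.011] size [0.067 0.083 0.011] zmax 0.017
side blue [129 245] 9323 mid [0.522 0.289 0.022] size [0.178 0.18  0.01 ] zmax 0.027
side brass [392 133] 1603 mid [ 0.381 -0.032  0.174] size [0.063 0.059 0.068] zmax 0.208
side brass [330 150] 576 mid [0.495 0.005 0.128] size [0.043 0.041 0.049] zmax 0.152
side wood [296 112] 398 mid [ 0.629 -0.024  0.115] size [0.013 0.012 0.105] zmax 0.167
side wood [169 256] 2081 mid [0.519 0.289 0.048] size [0.062 0.061 0.047] zmax 0.072
side pink [367 133] 727 mid [ 0.488 -0.094  0.08 ] size [0.043 0.042 0.134] zmax 0.147
side purple [252 132] 1409 mid [0.578 0.095 0.103] size [0.055 0.054 0.169] zmax 0.188
```

View pics/crop.png

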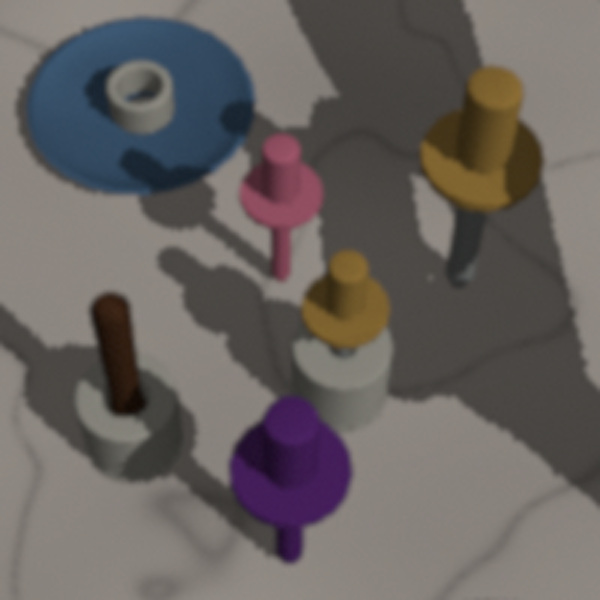

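The crop confirms it: the small brass rod stands in the white holder at scene (335,172), and the large brass rod at (380,125) has no holder. Next I refine the axes and write a row planner.

```bash
cat >> h.py <<'E'
from scipy.optimize import least_squares
def circ(p,r,x0):
    f=lambda c:np.hypot(p[:,0]-c[0],p[:,1]-c[1])-r
    s=least_squares(f,x0,loss='soft_l1',f_scale=.002);return s.x.round(4),np.median(np.abs(s.fun)).round(4),len(p)
def plan(x,y,z,yaw):
    o=robot.get_obs();Rm=R.from_rotvec(o["orientation"]).as_matrix();p=np.array(o["position"])
    print("t",round(o["time"],2),"pos",p.round(4),"yaw(tool y)",np.degrees(np.arctan2(Rm[1,1],Rm[0,1])).round(2),"tilt",(Rm[:2,2]*57.3).round(2),"w",round(o["gripper_width"],4),"F",o["ft_force"].round(1))
    print("now-frame shift",(Rm.T@(np.array([x,y,z])-p)).round(4))
    T=np.array([[np.sin(np.radians(yaw)),-np.cos(np.radians(yaw)),0],[np.cos(np.radians(yaw)),np.sin(np.radians(yaw)),0],[0,0,-1]]).T
    T=np.column_stack([np.cross([np.cos(np.radians(yaw)),np.sin(np.radians(yaw)),0],[0,0,-1]),[np.cos(np.radians(yaw)),np.sin(np.radians(yaw)),0],[0,0,-1]])
    print("turn deg(tool)",np.degrees(R.from_matrix(Rm.T@T).as_rotvec()).round(2),"shift after turn",(T.T@(np.array([x,y,z])-p)).round(4))
E
python3 - <<'E'
from h import *
for n in("scene","side"):
    P=cloud(n,np.load(n+"0.npy")).reshape(-1,3)
    def near(c,r,z0,z1): return P[(np.hypot(P[:,0]-c[0],P[:,1]-c[1])<r)&(P[:,2]>z0)&(P[:,2]<z1)]
    d=near((.516,-.28),.05,.024,.045); print(n,"sleeve",d.mean(0).round(4),circ(d[d[:,2]<.031],.024,(.516,-.28)))
    t=d[d[:,2]>.031];print(" top",len(t),((t.min(0)+t.max(0))/2).round(4),np.ptp(t,axis=0).round(3))
    k=near((.497,.003),.03,.112,.143); print(n,"knob",circ(k,.012,(.497,0)))
    t=near((.497,.003),.03,.147,.16);print(" top",t.mean(0).round(4),((t.min(0)+t.max(0))/2).round(4))
    t=near((.52,.288),.05,.066,.08);print(n,"flange",((np.percentile(t,1,0)+np.percentile(t,99,0))/2).round(4),np.ptp(t,axis=0).round(3))
plan(.516,-.28,.3,-30)
E
```

```text
scene sleeve [ 0.5164 -0.2742  0.0318] (array([ 0.5152, -0.2737]), np.float64(0.0033), 81)
 top 152 [ 0.5159 -0.2754  0.0347] [0.047 0.047 0.007]
scene knob (array([ 0.4973, -0.0022]), np.float64(0.0004), 122)
 top [ 4.982e-01 -3.000e-04  1.506e-01] [ 0.4975 -0.0009  0.1506]
scene flange [0.5224 0.2871 0.0697] [0.07  0.071 0.008]
side sleeve [ 0.5293 -0.2622  0.032 ] (array([ 0.5126, -0.2739]), np.float64(0.0012), 18)
 top 28 [ 0.5288 -0.267   0.0346] [0.02  0.028 0.005]
side knob (array([ 0.4981, -0.0006]), np.float64(0.0004), 209)
 top [0.4952 0.0023 0.1509] [0.4962 0.0006 0.1501]
side flange [0.5208 0.2886 0.0693] [0.073 0.071 0.007]
t 0.9 pos [0.2094 0.5355 0.2055] yaw(tool y) 68.64 tilt [0. 0.] w 0.0942 F [-0.4  0.1  0.3]
now-frame shift [-0.5825 -0.6479 -0.0945]
turn deg(tool) [ 0.   -0.   98.64] shift after turn [-0.553   0.6733 -0.0945]
```

>>> {"name": "send_rows", "arguments": {
  "delta_pos": [
    [0,0,-0.012],
    [0,0,-0.012],
    [0,0,-0.012],
    [0,0,-0.012],
    [0,0,-0.012],
    [0,0,-0.012],
    [0,0,-0.012],
    [0,0,-0.011]
  ],
  "dr": [
    [0,0,8.22],
    [0,0,8.22],
    [0,0,8.22],
    [0,0,8.22],
    [0,0,8.22],
    [0,0,8.22],
    [0,0,8.22],
    [0,0,8.22]
  ],
  "claw": 0.072
}}

```text
time: 1.7
position: [0.2094, 0.5356, 0.3011]
orientation: [-2.172, -2.27, -0.001]
ft_force: [0.3, -0.0, -0.3]
gripper_width: 0.0714
finger_force: 0.0
```

>>> {"name": "send_rows", "arguments": {
  "delta_pos": [
    [0,0,0],
    [0,0,0],
    [0,0,0],
    [0,0,0],
    [-0.02,0.025,0],
    [-0.027,0.033,0],
    [-0.027,0.033,0],
    [-0.027,0.033,0]
  ],
  "dr": [
    [0,0,8.22],
    [0,0,8.22],
    [0,0,8.22],
    [0,0,8.22],
    [0,0,0],
    [0,0,0],
    [0,0,0],
    [0,0,0]
  ]
}}

```text
time: 2.5
position: [0.2665, 0.3847, 0.3004]
orientation: [2.72, 1.572, 0.0]
ft_force: [-0.2, 1.2, 0.7]
gripper_width: 0.0723
finger_force: 0.0
```

>>> {"name": "send_rows", "arguments": {
  "delta_pos": [
    [-0.027,0.033,0],
    [-0.027,0.033,0],
    [-0.027,0.033,0],
    [-0.027,0.033,0],
    [-0.027,0.033,0],
    [-0.027,0.033,0],
    [-0.027,0.033,0],
    [-0.027,0.033,0]
  ],
  "dr": [
    [0,0,0],
    [0,0,0],
    [0,0,0],
    [0,0,0],
    [0,0,0],
    [0,0,0],
    [0,0,0],
    [0,0,0]
  ]
}}

```text
time: 3.3
position: [0.3873, 0.0653, 0.3008]
orientation: [2.72, 1.57, 0.002]
ft_force: [0.7, 0.6, -0.1]
gripper_width: 0.0721
finger_force: 0.0
```

>>> {"name": "send_rows", "arguments": {
  "delta_pos": [
    [-0.027,0.033,0],
    [-0.027,0.033,0],
    [-0.027,0.033,0],
    [-0.027,0.033,0],
    [-0.027,0.033,0],
    [-0.027,0.033,0],
    [-0.027,0.033,0],
    [-0.027,0.033,0]
  ],
  "dr": [
    [0,0,0],
    [0,0,0],
    [0,0,0],
    [0,0,0],
    [0,0,0],
    [0,0,0],
    [0,0,0],
    [0,0,0]
  ]
}}

```text
time: 4.1
position: [0.508, -0.2539, 0.3005]
orientation: [2.721, 1.57, 0.0]
ft_force: [0.1, 0.1, 0.8]
gripper_width: 0.0721
finger_force: 0.0
```

Run:
```python
from h import *
plan(.516,-.2755,.16,-30)
I,D=vision.camera("wrist");C=cal("wrist");print(C[2],C[1][:,2].round(3))
cv2.imwrite("pics/w1.png",I[...,::-1])
for q in finder.pinpoint("wrist","dish"): print(q,px2w("wrist",*q["uv"],z=0,C=C))
P=cloud("wrist",D,C).reshape(-1,3)
t=P[(np.hypot(P[:,0]-.516,P[:,1]+.2755)<.04)&(P[:,2]>.03)&(P[:,2]<.05)&(D.ravel()>0)]
print(len(t), t.mean(0),((np.percentile(t,1,0)+np.percentile(t,99,0))/2).round(4),np.ptp(t,axis=0)) if len(t) else 0
```

```text
t 4.1 pos [ 0.508  -0.2539  0.3005] yaw(tool y) -30.02 tilt [0.02 0.  ] w 0.0721 F [0.1 0.1 0.8]
now-frame shift [-0.0147  0.0178  0.1405]
turn deg(tool) [ 0.01 -0.01 -0.02] shift after turn [-0.0147  0.0178  0.1405]
[ 0.5453908  -0.19887088  0.47859063] [-0.122 -0.214 -0.969]
{'uv': [335.2, 177.1], 'conf': 0.89} [ 0.52584411 -0.28700279  0.        ]
382 [ 0.51769244 -0.28215044  0.03302296] [ 0.5177 -0.2825  0.0327] [0.04703643 0.04700862 0.00515558]
```

>>> {"name": "send_rows", "arguments": {
  "delta_pos": [
    [-0.005,0.006,0.02],
    [-0.005,0.006,0.025],
    [-0.005,0.006,0.025],
    [0,0,0.025],
    [0,0,0.025],
    [0,0,0.02],
    [0,0,0],
    [0,0,0]
  ],
  "dr": [
    [0,0,0],
    [0,0,0],
    [0,0,0],
    [0,0,0],
    [0,0,0],
    [0,0,0],
    [0,0,0],
    [0,0,0]
  ]
}}

```text
time: 5.0
position: [0.5157, -0.2734, 0.1608]
orientation: [-2.72, -1.571, -0.0]
ft_force: [0.6, 0.5, 0.5]
gripper_width: 0.0717
finger_force: 0.0
```

Run:
```python
from h import *
for z in (0,1):
    I,D=vision.camera("wrist");C=cal("wrist")
    P=cloud("wrist",D,C).reshape(-1,3)
    t=P[(np.hypot(P[:,0]-.516,P[:,1]+.2785)<.04)&(P[:,2]>.03)&(P[:,2]<.05)&(D.ravel()>0)]
    print(C[2],len(t), t.mean(0),((np.percentile(t,1,0)+np.percentile(t,99,0))/2).round(4),np.ptp(t,axis=0))
    print(robot.get_obs()["position"])
for q in finder.pinpoint("wrist","dish"): print(q,px2w("wrist",*q["uv"],z=0,C=C))
cv2.imwrite("pics/w2.png",I[...,::-1])
c,M,x=C
for p in [(.516,-.2755,.034),(.5177,-.2825,.034),(.516,-.2785,.012)]:
    q=M.T@(np.array(p)-x);print(p,c["fx"]*q[0]/q[2]+c["cx"],c["fy"]*q[1]/q[2]+c["cy"])
plan(.5165,-.2785,.012,-30)
```

```text
[ 0.55201435 -0.21333802  0.34145623] 818 [ 0.5178732  -0.27548122  0.03499863] [ 0.5176 -0.2757  0.0337] [0.04693933 0.04675667 0.00751729]
[ 0.51635008 -0.27410036  0.16183092]
[ 0.55218626 -0.21355892  0.34195777] 804 [ 0.51727127 -0.27497926  0.0345108 ] [ 0.5171 -0.2752  0.0334] [0.04730939 0.0470064  0.0069112 ]
[ 0.51665647 -0.27441486  0.16232937]
{'uv': [322.2, 185.9], 'conf': 0.73} [ 0.52098804 -0.27708627  0.        ]
(0.516, -0.2755, 0.034) 317.7771562070766 193.44773723894346
(0.5177, -0.2825, 0.034) 322.4611869045215 198.23639986993635
(0.516, -0.2785, 0.012) 319.128598395375 191.27128479277337
t 5.15 pos [ 0.5168 -0.2746  0.1625] yaw(tool y) -29.98 tilt [ 0.16 -0.12] w 0.0721 F [ 0.  -0.   0.3]
now-frame shift [-0.0035  0.0012  0.1505]
turn deg(tool) [0.2  0.02 0.02] shift after turn [-0.0035  0.0017  0.1505]
```

View pics/w2.png

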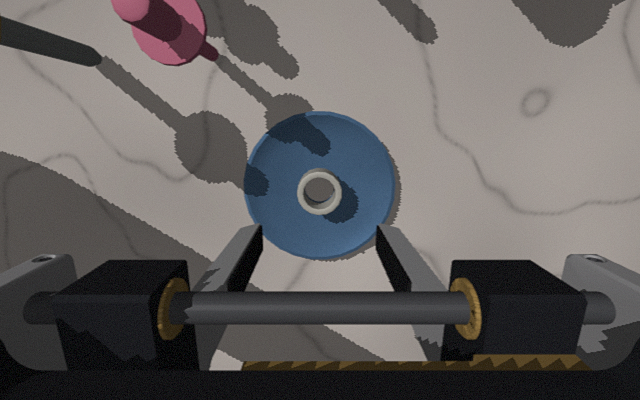

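The view shows the dish with its sleeve at (319,191), centred between the fingers. All measurements agree on about (0.517, -0.2755), so I descend.

>>> {"name": "send_rows", "arguments": {
  "delta_pos": [
    [-0.001,0,0.02],
    [0,0,0.03],
    [0,0,0.03],
    [0,0,0.025],
    [0,0,0.018],
    [0,0,0.01],
    [0,0,0],
    [0,0,0]
  ],
  "dr": [
    [0,0,0],
    [0,0,0],
    [0,0,0],
    [0,0,0],
    [0,0,0],
    [0,0,0],
    [0,0,0],
    [0,0,0]
  ]
}}

```text
time: 5.95
position: [0.5162, -0.2756, 0.0288]
orientation: [2.719, 1.57, 0.001]
ft_force: [0.3, -0.4, -0.3]
gripper_width: 0.0719
finger_force: 0.0
```

Run:
```python
from h import *
plan(.517,-.2755,.012,-30)
```

```text
t 5.95 pos [ 0.5162 -0.2756  0.0288] yaw(tool y) -30.0 tilt [ 0.1  -0.08] w 0.0719 F [ 0.3 -0.4 -0.3]
now-frame shift [0.0005 0.0006 0.0168]
turn deg(tool) [0.13 0.01 0.  ] shift after turn [0.0005 0.0007 0.0168]
```

>>> {"name": "send_rows", "arguments": {
  "delta_pos": [
    [0,0,0.008],
    [0,0,0.008],
    [0,0,0],
    [0,0,0]
  ],
  "dr": [
    [0,0,0],
    [0,0,0],
    [0,0,0],
    [0,0,0]
  ]
}}

```text
time: 6.35
position: [0.515, -0.2748, 0.0112]
orientation: [-2.72, -1.571, 0.0]
ft_force: [0.6, -0.3, 0.1]
gripper_width: 0.0721
finger_force: 0.0
```

>>> {"name": "send_rows", "arguments": {
  "delta_pos": [
    [0,0,0],
    [0,0,0],
    [0,0,0],
    [0,0,0],
    [0,0,0],
    [0,0,0]
  ],
  "dr": [
    [0,0,0],
    [0,0,0],
    [0,0,0],
    [0,0,0],
    [0,0,0],
    [0,0,0]
  ],
  "claw": 0.02
}}

```text
time: 6.95
position: [0.5155, -0.2752, 0.0117]
orientation: [2.72, 1.571, 0.001]
ft_force: [1.3, -1.3, -0.5]
gripper_width: 0.0478
finger_force: 30.0
```

>>> {"name": "send_rows", "arguments": {
  "delta_pos": [
    [0,0,-0.01],
    [0,0,-0.02],
    [0,0,-0.03],
    [0,0,-0.04],
    [0,0,-0.04],
    [0,0,-0.04],
    [0,0,-0.04],
    [0,0,-0.04]
  ],
  "dr": [
    [0,0,0],
    [0,0,0],
    [0,0,0],
    [0,0,0],
    [0,0,0],
    [0,0,0],
    [0,0,0],
    [0,0,0]
  ]
}}

```text
time: 7.75
position: [0.5141, -0.2742, 0.2726]
orientation: [-2.719, -1.57, 0.001]
ft_force: [-0.8, -0.7, -3.3]
gripper_width: 0.0481
finger_force: 30.0
```

Run:
```python
from h import *
plan(.5216,.288,.285,-30)
I,D=vision.camera("wrist");C=cal("wrist");o=robot.get_obs()
Rm=R.from_rotvec(o["orientation"]).as_matrix()
P=(cloud("wrist",D,C)-o["position"])@Rm   # tool frame
H=cv2.cvtColor(I,cv2.COLOR_RGB2HSV);m=(H[...,0]>95)&(H[...,0]<118)&(H[...,1]>90)&(D>0)&(P[...,2]>-.02)&(P[...,2]<.06)
p=P[m];print(len(p),p.min(0).round(3),p.max(0).round(3),((np.percentile(p,.5,0)+np.percentile(p,99.5,0))/2).round(4))
w=P[(np.hypot(P[...,0],P[...,1])<.024)&(P[...,2]>-.03)&(P[...,2]<0)&(D>0)];print("sleeve",len(w),((w.min(0)+w.max(0))/2).round(4),w.max(0)-w.min(0))
A=np.c_[p[:,:2],np.ones(len(p))];f=p[(np.hypot(p[:,0],p[:,1])<.06)];A=np.c_[f[:,:2],np.ones(len(f))];print("floor plane",np.linalg.lstsq(A,f[:,2],rcond=None)[0].round(4))
cv2.imwrite("pics/w3.png",I[...,::-1])
```

```text
t 7.75 pos [ 0.5141 -0.2742  0.2726] yaw(tool y) -30.0 tilt [-0.1   0.07] w 0.0481 F [-0.8 -0.7 -3.3]
now-frame shift [ 0.4906 -0.2746 -0.0117]
turn deg(tool) [-0.12 -0.01 -0.  ] shift after turn [ 0.4906 -0.2746 -0.0124]
34049 [-0.083 -0.084 -0.02 ] [0.084 0.085 0.011] [0.0014 0.0008 0.0012]
sleeve 3749 [ 0.0005  0.0001 -0.015 ] [0.04693217 0.04722338 0.02994222]
floor plane [-0.0015  0.0007  0.0053]
```

View pics/w3.png

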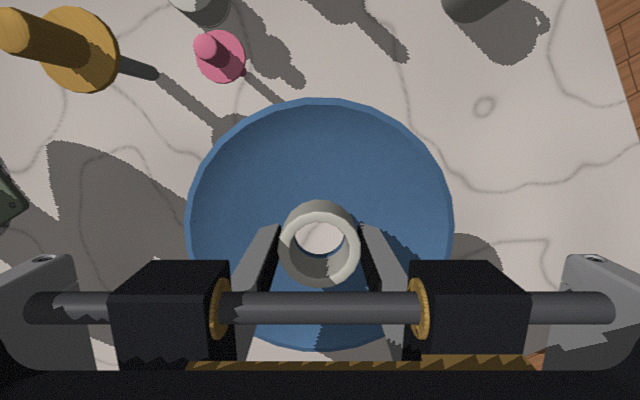

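The dish is held level with its sleeve hole at (321,240), under 1 mm off the tool axis. I carry it to the stand.

>>> {"name": "send_rows", "arguments": {
  "delta_pos": [
    [0.01,-0.0056,-0.002],
    [0.02,-0.0112,-0.003],
    [0.035,-0.0196,-0.003],
    [0.035,-0.0196,-0.002],
    [0.035,-0.0196,-0.002],
    [0.035,-0.0196,0],
    [0.035,-0.0196,0],
    [0.035,-0.0196,0]
  ],
  "dr": [
    [0,0,0],
    [0,0,0],
    [0,0,0],
    [0,0,0],
    [0,0,0],
    [0,0,0],
    [0,0,0],
    [0,0,0]
  ]
}}

```text
time: 8.6
position: [0.516, 0.0028, 0.28]
orientation: [-2.717, -1.569, 0.008]
ft_force: [0.6, 0.4, -2.6]
gripper_width: 0.048
finger_force: 30.0
```

>>> {"name": "send_rows", "arguments": {
  "delta_pos": [
    [0.035,-0.0196,0],
    [0.035,-0.0196,0],
    [0.035,-0.0196,0],
    [0.035,-0.0196,0],
    [0.035,-0.0196,0],
    [0.035,-0.0196,0],
    [0.025,-0.014,0],
    [0.015,-0.0084,0]
  ],
  "dr": [
    [0,0,0],
    [0,0,0],
    [0,0,0],
    [0,0,0],
    [0,0,0],
    [0,0,0],
    [0,0,0],
    [0,0,0]
  ]
}}

```text
time: 9.4
position: [0.5196, 0.2887, 0.2798]
orientation: [-2.717, -1.574, 0.01]
ft_force: [-0.3, -0.0, -3.4]
gripper_width: 0.0482
finger_force: 30.0
```

>>> {"name": "send_rows", "arguments": {
  "delta_pos": [
    [0,0,0.02],
    [0,0,0.03],
    [0,0,0.03],
    [0,0,0.03],
    [0,0,0.02],
    [0,0,0.01],
    [0,0,0],
    [0,0,0]
  ],
  "dr": [
    [0,0,0],
    [0,0,0],
    [0,0,0],
    [0,0,0],
    [0,0,0],
    [0,0,0],
    [0,0,0],
    [0,0,0]
  ]
}}

```text
time: 10.2
position: [0.5227, 0.2865, 0.1438]
orientation: [2.721, 1.57, 0.0]
ft_force: [-0.3, -0.4, -2.0]
gripper_width: 0.048
finger_force: 30.0
```

Run:
```python
from h import *
plan(.5213,.288,.09,-30)
```

```text
t 10.2 pos [0.5227 0.2865 0.1438] yaw(tool y) -30.02 tilt [0.02 0.  ] w 0.048 F [-0.3 -0.4 -2. ]
now-frame shift [ 0.0005 -0.002   0.0538]
turn deg(tool) [ 0.01 -0.01 -0.02] shift after turn [ 0.0006 -0.002   0.0538]
```

Contact is expected at TCP z ≈ 0.081.

>>> {"name": "send_rows", "arguments": {
  "delta_pos": [
    [0.0005,-0.001,0.02],
    [0,-0.001,0.02],
    [0,0,0.01],
    [0,0,0.004],
    [0,0,0],
    [0,0,0]
  ],
  "dr": [
    [0,0,0],
    [0,0,0],
    [0,0,0],
    [0,0,0],
    [0,0,0],
    [0,0,0]
  ]
}}

```text
time: 10.8
position: [0.5221, 0.2884, 0.0908]
orientation: [2.72, 1.571, 0.004]
ft_force: [0.4, -0.9, -3.2]
gripper_width: 0.048
finger_force: 30.0
```

>>> {"name": "send_rows", "arguments": {
  "delta_pos": [
    [0,0,0.003],
    [0,0,0.002],
    [0,0,0.002],
    [0,0,0]
  ],
  "dr": [
    [0,0,0],
    [0,0,0],
    [0,0,0],
    [0,0,0]
  ]
}}

```text
time: 11.2
position: [0.5207, 0.2879, 0.0821]
orientation: [-2.721, -1.571, 0.001]
ft_force: [0.2, 0.2, -3.0]
gripper_width: 0.0476
finger_force: 30.0
```

>>> {"name": "send_rows", "arguments": {
  "delta_pos": [
    [0,0,0.001],
    [0,0,0.001],
    [0,0,0]
  ],
  "dr": [
    [0,0,0],
    [0,0,0],
    [0,0,0]
  ]
}}

```text
time: 11.5
position: [0.5211, 0.2881, 0.0817]
orientation: [2.721, 1.571, -0.0]
ft_force: [-2.7, -1.5, 5.5]
gripper_width: 0.0481
finger_force: 30.0
```

>>> {"name": "send_rows", "arguments": {
  "delta_pos": [
    [0,0,0],
    [0,0,0],
    [0,0,0],
    [0,0,-0.005],
    [0,0,-0.02],
    [0,0,-0.03],
    [0,0,-0.04],
    [0,0,-0.04]
  ],
  "dr": [
    [0,0,0],
    [0,0,0],
    [0,0,0],
    [0,0,0],
    [0,0,0],
    [0,0,0],
    [0,0,0],
    [0,0,0]
  ],
  "claw": 0.072
}}

```text
time: 12.3
position: [0.5207, 0.2879, 0.2166]
orientation: [-2.721, -1.571, 0.001]
ft_force: [0.8, 0.3, 0.9]
gripper_width: 0.0721
finger_force: 0.0
```

>>> {"name": "send_rows", "arguments": {
  "delta_pos": [
    [0,0,-0.04],
    [0,0,-0.03],
    [0,0,-0.02],
    [0,0,0],
    [0,0,0],
    [0,0,0],
    [0,0,0],
    [0,0,0]
  ],
  "dr": [
    [0,0,8.3],
    [0,0,8.3],
    [0,0,8.3],
    [0,0,8.3],
    [0,0,8.3],
    [0,0,8.3],
    [0,0,0],
    [0,0,0]
  ],
  "claw": 0.06
}}

```text
time: 13.1
position: [0.5211, 0.288, 0.3056]
orientation: [-3.129, -0.284, -0.0]
ft_force: [0.3, 0.6, 0.5]
gripper_width: 0.06
finger_force: 0.0
```

```bash
cat > chk.py <<'E'
from h import *
for n in("wrist","scene","side"):
    I,D=vision.camera(n);C=cal(n);P=cloud(n,D,C).reshape(-1,3)
    near=lambda z0,z1,r:P[(np.hypot(P[:,0]-.5215,P[:,1]-.288)<r)&(P[:,2]>z0)&(P[:,2]<z1)&(D.ravel()>0)]
    w=near(.1,.115,.04); d=near(.067,.09,.1); f=near(.07,.084,.06)
    m=lambda p:((np.percentile(p,1,0)+np.percentile(p,99,0))/2).round(4)
    print(n,"sleeve",len(w),m(w),np.ptp(w,axis=0).round(3),"dish",m(d),np.ptp(d,axis=0).round(3))
    print("  floor",np.linalg.lstsq(np.c_[f[:,:2]-[.5215,.288],np.ones(len(f))],f[:,2],rcond=None)[0].round(4))
    cv2.imwrite(f"pics/{n}_c.png",I[...,::-1])
E
python3 - <<'E'
import chk
from h import *
plan(.4977,-.001,.3,-80)
E
```

```text
wrist sleeve 534 [0.5219 0.2885 0.1033] [0.047 0.047 0.006] dish [0.5222 0.2884 0.0805] [0.169 0.169 0.023]
  floor [-0.0011 -0.0002  0.0764]
scene sleeve 377 [0.5213 0.2871 0.1034] [0.047 0.047 0.007] dish [0.5213 0.2873 0.0798] [0.169 0.169 0.023]
  floor [ 0.0003 -0.0012  0.0759]
side sleeve 485 [0.5199 0.2887 0.1031] [0.049 0.048 0.006] dish [0.5198 0.2891 0.0813] [0.169 0.169 0.02 ]
  floor [ 0.0009 -0.001   0.0769]
t 13.25 pos [0.5211 0.288  0.3054] yaw(tool y) -79.71 tilt [-0. -0.] w 0.0598 F [-0.  -0.5  0.1]
now-frame shift [-0.0746  0.2802  0.0054]
turn deg(tool) [0.   0.   0.29] shift after turn [-0.0732  0.2806  0.0054]
```

View pics/wrist_c.png

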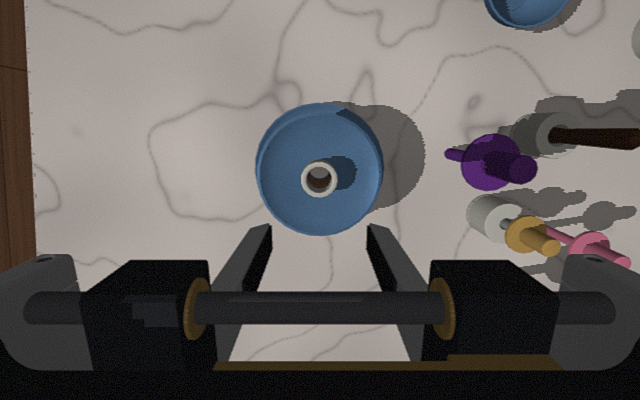

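The dish sits level on the column at z ≈ 0.070, with its sleeve at (319,178) and centred within about 1 mm. Next is the rod.

>>> {"name": "send_rows", "arguments": {
  "delta_pos": [
    [-0.004,0.015,0],
    [-0.0106,0.04,0],
    [-0.0106,0.04,0],
    [-0.0106,0.04,0],
    [-0.0106,0.04,0],
    [-0.0106,0.04,0],
    [-0.0106,0.04,0],
    [-0.007,0.025,0]
  ],
  "dr": [
    [0,0,0],
    [0,0,0],
    [0,0,0],
    [0,0,0],
    [0,0,0],
    [0,0,0],
    [0,0,0],
    [0,0,0]
  ]
}}

```text
time: 14.05
position: [0.4962, -0.0041, 0.3056]
orientation: [3.128, 0.276, -0.0]
ft_force: [0.5, -0.1, -0.1]
gripper_width: 0.0602
finger_force: 0.0
```

>>> {"name": "send_rows", "arguments": {
  "delta_pos": [
    [0,0,0.015],
    [0,0,0.025],
    [0,0,0.02],
    [0,0,0.01],
    [0,0,0],
    [0,0,0],
    [0,0,0],
    [0,0,0]
  ],
  "dr": [
    [0,0,0],
    [0,0,0],
    [0,0,0],
    [0,0,0],
    [0,0,0],
    [0,0,0],
    [0,0,0],
    [0,0,0]
  ]
}}

```text
time: 14.85
position: [0.498, -0.0008, 0.2367]
orientation: [3.128, 0.28, 0.004]
ft_force: [1.0, -0.0, 0.5]
gripper_width: 0.0601
finger_force: 0.0
```

Run:
```python
from h import *
I,D=vision.camera("wrist");C=cal("wrist");P=cloud("wrist",D,C).reshape(-1,3)
cv2.imwrite("pics/w5.png",I[...,::-1])
near=lambda z0,z1,r:P[(np.hypot(P[:,0]-.4977,P[:,1]+.001)<r)&(P[:,2]>z0)&(P[:,2]<z1)&(D.ravel()>0)]
m=lambda p:((np.percentile(p,1,0)+np.percentile(p,99,0))/2).round(4)
t=near(.146,.158,.025);k=near(.112,.143,.025);c=near(.095,.11,.035)
print("top",len(t),m(t),np.ptp(t,axis=0).round(3),"knob",circ(k,.012,(.4977,0)),"collar",m(c),np.ptp(c,axis=0).round(3))
plan(.4977,-.001,.112,-80)
```

```text
top 502 [ 4.988e-01 -1.000e-04  1.496e-01] [0.023 0.023 0.007] knob (array([ 4.979e-01, -1.000e-04]), np.float64(0.0001), 132) collar [4.986e-01 2.000e-04 1.060e-01] [0.053 0.053 0.009]
t 14.9 pos [ 0.4979 -0.0008  0.2365] yaw(tool y) -79.78 tilt [ 0.11 -0.02] w 0.0602 F [-0.1 -0.1  0.7]
now-frame shift [-5.000e-04  1.000e-04  1.245e-01]
turn deg(tool) [ 0.04 -0.11  0.22] shift after turn [-0.0002  0.0002  0.1245]
```

View pics/w5.png

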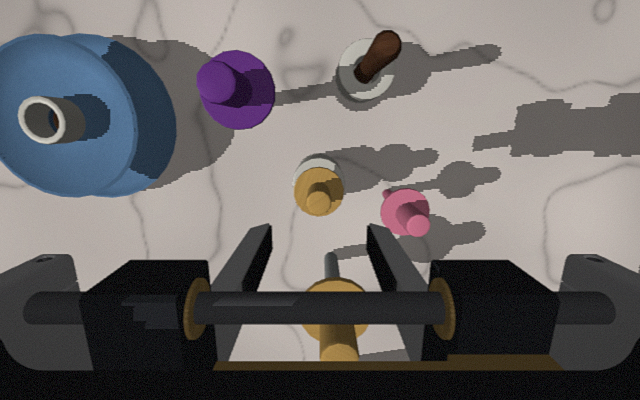

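The small brass rod in its holder is at (318,195), centred between the fingers. The large brass rod at (338,330) is clear of the fingers. I descend.

>>> {"name": "send_rows", "arguments": {
  "delta_pos": [
    [0,0,0.015],
    [0,0,0.025],
    [0,0,0.025],
    [0,0,0.02],
    [0,0,0.015],
    [0,0,0.01],
    [0,0,0],
    [0,0,0]
  ],
  "dr": [
    [0,0,0],
    [0,0,0],
    [0,0,0],
    [0,0,0],
    [0,0,0],
    [0,0,0],
    [0,0,0],
    [0,0,0]
  ]
}}

```text
time: 15.7
position: [0.4978, -0.0008, 0.1261]
orientation: [3.129, 0.279, 0.002]
ft_force: [0.0, -0.2, 0.4]
gripper_width: 0.0598
finger_force: 0.0
```

>>> {"name": "send_rows", "arguments": {
  "delta_pos": [
    [0,0,0.007],
    [0,0,0.005],
    [0,0,0],
    [0,0,0]
  ],
  "dr": [
    [0,0,0],
    [0,0,0],
    [0,0,0],
    [0,0,0]
  ]
}}

```text
time: 16.1
position: [0.4971, -0.0007, 0.1134]
orientation: [-3.129, -0.279, 0.0]
ft_force: [-1.1, 0.0, -0.2]
gripper_width: 0.0598
finger_force: 0.0
```

>>> {"name": "send_rows", "arguments": {
  "delta_pos": [
    [0,0,0],
    [0,0,0],
    [0,0,0],
    [0,0,0],
    [0,0,0],
    [0,0,0],
    [0,0,0]
  ],
  "dr": [
    [0,0,0],
    [0,0,0],
    [0,0,0],
    [0,0,0],
    [0,0,0],
    [0,0,0],
    [0,0,0]
  ],
  "claw": 0.005
}}

```text
time: 16.8
position: [0.4973, -0.0007, 0.1135]
orientation: [-3.129, -0.279, -0.0]
ft_force: [0.9, 0.3, 0.2]
gripper_width: 0.0233
finger_force: 30.0
```

>>> {"name": "send_rows", "arguments": {
  "delta_pos": [
    [0,0,-0.01],
    [0,0,-0.02],
    [0,0,-0.03],
    [0,0,-0.035],
    [0,0,-0.04],
    [0,0,-0.04],
    [0,0,-0.03],
    [0,0,0]
  ],
  "dr": [
    [0,0,0],
    [0,0,0],
    [0,0,0],
    [0,0,0],
    [0,0,0],
    [0,0,0],
    [0,0,0],
    [0,0,0]
  ]
}}

```text
time: 17.6
position: [0.4999, -0.0012, 0.3245]
orientation: [3.126, 0.279, 0.017]
ft_force: [0.6, 0.1, -2.0]
gripper_width: 0.0236
finger_force: 30.0
```

```bash
cat > rodchk.py <<'E'
from h import *
def rod():
  for n in("side","scene"):
    I,D=vision.camera(n);P=cloud(n,D).reshape(-1,3);o=robot.get_obs();p=o["position"]
    q=P[(np.hypot(P[:,0]-p[0],P[:,1]-p[1])<.045)&(P[:,2]<p[2]-.016)&(P[:,2]>p[2]-.105)&(D.ravel()>0)]
    f=lambda a:np.r_[np.hypot(q[:,0]-a[0]-a[2]*(q[:,2]-p[2]),q[:,1]-a[1]-a[3]*(q[:,2]-p[2]))-.007]
    s=least_squares(f,[p[0],p[1],0,0],loss='soft_l1',f_scale=.001)
    tip=s.x[:2]-s.x[2:]*.1085
    print(n,len(q),"res",np.median(np.abs(s.fun)).round(4),"slope deg",np.degrees(s.x[2:]).round(2),"tip",tip.round(4),"tip-tcp",(tip-p[:2]).round(4))
    cv2.imwrite(f"pics/r_{n}.png",I[...,::-1])
E
python3 - <<'E'
from rodchk import *
rod()
plan(.5213,.2881,.32,-80)
E
```

```text
side 515 res 0.0005 slope deg [-0.85  0.07] tip [ 0.5021 -0.0015] tip-tcp [ 0.0037 -0.0005]
scene 218 res 0.0004 slope deg [0.26 0.35] tip [ 0.4988 -0.0027] tip-tcp [ 0.0017 -0.0019]
t 17.7 pos [ 0.4971 -0.0007  0.3185] yaw(tool y) -79.8 tilt [ 0.03 -0.01] w 0.0238 F [-0.6 -0.  -2.8]
now-frame shift [ 0.075  -0.28   -0.0015]
turn deg(tool) [ 0.02 -0.03  0.2 ] shift after turn [ 0.074  -0.2803 -0.0015]
```

>>> {"name": "send_rows", "arguments": {
  "delta_pos": [
    [0.004,-0.015,0],
    [0.0105,-0.039,0],
    [0.0105,-0.039,0],
    [0.0105,-0.039,0],
    [0.0105,-0.039,0],
    [0.0105,-0.039,0],
    [0.0105,-0.039,0],
    [0.0075,-0.031,0]
  ],
  "dr": [
    [0,0,0],
    [0,0,0],
    [0,0,0],
    [0,0,0],
    [0,0,0],
    [0,0,0],
    [0,0,0],
    [0,0,0]
  ]
}}

```text
time: 18.5
position: [0.5192, 0.2897, 0.3146]
orientation: [3.128, 0.281, -0.01]
ft_force: [0.8, -0.6, -2.1]
gripper_width: 0.0236
finger_force: 30.0
```

>>> {"name": "send_rows", "arguments": {
  "delta_pos": [
    [0,0,0.015],
    [0,0,0.03],
    [0,0,0.025],
    [0,0,0.01],
    [0,0,0],
    [0,0,0],
    [0,0,0],
    [0,0,0]
  ],
  "dr": [
    [0,0,0],
    [0,0,0],
    [0,0,0],
    [0,0,0],
    [0,0,0],
    [0,0,0],
    [0,0,0],
    [0,0,0]
  ]
}}

```text
time: 19.3
position: [0.5219, 0.2882, 0.2402]
orientation: [-3.128, -0.279, -0.005]
ft_force: [-0.5, 0.2, -1.1]
gripper_width: 0.0234
finger_force: 30.0
```

Run:
```python
from rodchk import *
rod()
plan(.5213,.288,.1175,-80)
import cv2
a,b=cv2.imread("pics/r_side.png"),cv2.imread("pics/r_scene.png")
cv2.imwrite("pics/v.png",np.hstack([cv2.resize(a[100:350,100:300],(400,500)),cv2.resize(b[150:400,300:500],(400,500))]))
```

```text
side 601 res 0.0004 slope deg [-0.45  0.07] tip [0.5232 0.2883] tip-tcp [0.0014 0.0001]
scene 70 res 0.0002 slope deg [ 0.68 -0.  ] tip [0.5219 0.287 ] tip-tcp [ 0.0002 -0.0012]
t 19.4 pos [0.5216 0.2882 0.2397] yaw(tool y) -79.8 tilt [0.12 0.04] w 0.0235 F [-0.9  0.4 -2.3]
now-frame shift [-0.0006  0.0002  0.1222]
turn deg(tool) [-0.02 -0.13  0.2 ] shift after turn [-3.000e-04  1.000e-04  1.222e-01]
```

View pics/v.png

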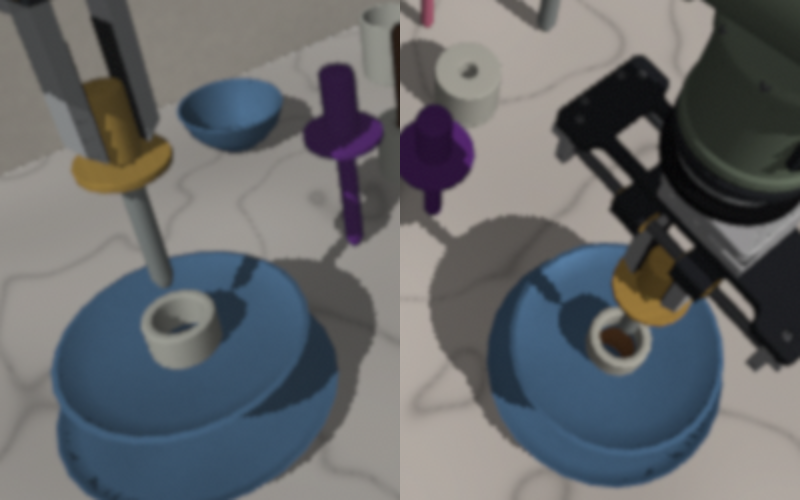

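The rod hangs upright and its tip is over the sleeve hole in both views (tip at (165,285) in the left view, hole at (180,325)). I lower it.

>>> {"name": "send_rows", "arguments": {
  "delta_pos": [
    [0,0,0.012],
    [0,0,0.016],
    [0,0,0.02],
    [0,0,0.02],
    [0,0,0.018],
    [0,0,0.014],
    [0,0,0.01],
    [0,0,0]
  ],
  "dr": [
    [0,0,0],
    [0,0,0],
    [0,0,0],
    [0,0,0],
    [0,0,0],
    [0,0,0],
    [0,0,0],
    [0,0,0]
  ]
}}

```text
time: 20.2
position: [0.5197, 0.2875, 0.1264]
orientation: [3.128, 0.279, -0.006]
ft_force: [-0.2, 0.4, -1.6]
gripper_width: 0.0235
finger_force: 30.0
```

>>> {"name": "send_rows", "arguments": {
  "delta_pos": [
    [0,0,0.004],
    [0,0,0.003],
    [0,0,0.002],
    [0,0,0.001],
    [0,0,0]
  ],
  "dr": [
    [0,0,0],
    [0,0,0],
    [0,0,0],
    [0,0,0],
    [0,0,0]
  ]
}}

```text
time: 20.7
position: [0.521, 0.288, 0.1186]
orientation: [-3.129, -0.279, -0.0]
ft_force: [0.3, 0.6, -2.2]
gripper_width: 0.0235
finger_force: 30.0
```

>>> {"name": "send_rows", "arguments": {
  "delta_pos": [
    [0,0,0.001],
    [0,0,0.001],
    [0,0,0],
    [0,0,0]
  ],
  "dr": [
    [0,0,0],
    [0,0,0],
    [0,0,0],
    [0,0,0]
  ]
}}

```text
time: 21.1
position: [0.5213, 0.2882, 0.1175]
orientation: [-3.129, -0.279, -0.001]
ft_force: [-2.8, -1.3, 5.3]
gripper_width: 0.0234
finger_force: 30.0
```

Contact came at the expected height. I let go and retreat.

>>> {"name": "send_rows", "arguments": {
  "delta_pos": [
    [0,0,0],
    [0,0,0],
    [0,0,0],
    [0,0,0],
    [0,0,-0.005],
    [0,0,-0.02],
    [0,0,-0.03],
    [0,0,-0.04]
  ],
  "dr": [
    [0,0,0],
    [0,0,0],
    [0,0,0],
    [0,0,0],
    [0,0,0],
    [0,0,0],
    [0,0,0],
    [0,0,0]
  ],
  "claw": 0.06
}}

```text
time: 21.9
position: [0.5195, 0.2874, 0.2105]
orientation: [3.128, 0.279, -0.007]
ft_force: [0.5, -0.1, 0.0]
gripper_width: 0.0599
finger_force: 0.0
```

>>> {"name": "send_rows", "arguments": {
  "delta_pos": [
    [0,0,-0.04],
    [0,0,-0.03],
    [0,0,-0.02],
    [0,0,0],
    [0,0,0],
    [0,0,0]
  ],
  "dr": [
    [0,0,0],
    [0,0,0],
    [0,0,0],
    [0,0,0],
    [0,0,0],
    [0,0,0]
  ]
}}

```text
time: 22.5
position: [0.52, 0.2876, 0.2993]
orientation: [3.128, 0.279, -0.006]
ft_force: [0.1, -0.4, -0.2]
gripper_width: 0.0604
finger_force: 0.0
```

Run:
```python
from h import *
ims=[]
for n in("wrist","side"):
    I,D=vision.camera(n);P=cloud(n,D).reshape(-1,3);ims.append(I[...,::-1])
    g=lambda z0,z1,r:P[(np.hypot(P[:,0]-.5213,P[:,1]-.288)<r)&(P[:,2]>z0)&(P[:,2]<z1)&(D.ravel()>0)]
    m=lambda p:((np.percentile(p,1,0)+np.percentile(p,99,0))/2).round(4)
    print(n,"knob top",m(g(.148,.162,.02)),"collar",m(g(.105,.115,.032)),"dish",m(g(.067,.09,.09)))
cv2.imwrite("pics/end.png",np.hstack([cv2.resize(i,(400,250)) for i in ims]))
print(robot.get_obs()["position"],robot.get_obs()["finger_force"])
```

```text
wrist knob top [0.5229 0.2886 0.1535] collar [0.5226 0.2886 0.1101] dish [0.5221 0.2886 0.0804]
side knob top [0.5202 0.2887 0.1525] collar [0.519  0.2887 0.1096] dish [0.5192 0.2891 0.0811]
[0.52000806 0.28765781 0.29916202] 0.0
```

View pics/end.png

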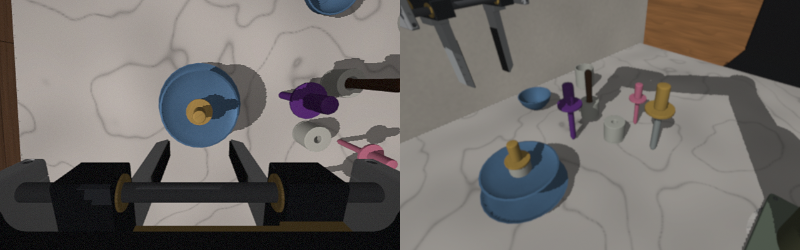

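The rod is home, with its knob upright on the dish at (200,113) in the wrist view and (516,155) in the side view. The muddler is still in its holder, and the gripper is clear.

```bash
python3 -c "
from h import *
print(robot.close_job())"
```

```text
the job is handed in; nothing more can be done
None
```

The job is handed in: the dish measured level and centred on the column, the small brass rod is fully home with its collar on the sleeve, and the muddler is still in its holder; the hand-in call returned no verdict.

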